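Gauge a knee damper and mark its pressure

TASK

Take the pressure gauge from its stand, set its chuck over the valve stem of the knee damper and press it fully home so that the air pushes the rod out. Lay the gauge back in its stand as it lay, with the rod left out at its reading, then slide the yellow marker on the stand so that its red pointer lines up with the end of the rod. Do not disturb the jar, the wrench or the foot.

Things in the scene. Friction and masses are not known exactly. Their poses are not given: they have to be found in the camera images.
- gauge: Loose pressure gauge, 0.25 kg. Origin: centre of the chuck's open mouth; z up through the head, y along the barrel towards the rod. Black round chuck z 0 to 22 mm, 26 mm outside, 17 mm bore, opening downwards; above it the red head to z 64 mm. Steel barrel 20 mm thick, axis at z 42 mm, runs in +y from the head to y 108 mm.
- gauge_grip (a point): Point in the red head where to grip, 46 mm straight above the chuck's mouth. The head is a block 30 mm in the gauge's x (grip across this), 34 mm in y, from 20 to 64 mm above the mouth, centred over the chuck. Axes as the gauge's.
- chuck_seal (a point): Sprung seal inside the chuck, 8 mm up from the mouth. It gives 10 mm (1.5 N at first, 6 N at the end); behind it a plunger resists with a steady 4 N and drives the rod. Press and hold 10 to 20 N with the chuck upright over the stem: fully home, the stem's top is 18 mm inside the mouth. Axes as the gauge's.
- gauge_rod (a joint): How far the gauge's rod (8 mm thick, white, orange end) has come out of the barrel along the gauge's +y, in m: 0 at the start, 0.013 to 0.035 after a full press depending on the hidden pressure, less if not pressed home. It stays out when the gauge is lifted off; over 1.3 N on its end would move it.
- rod_tip (a point): Centre of the rod's outer end face, 42 mm above the chuck's mouth and 117 mm from the gauge's origin along its +y when the rod is in. Axes as the gauge's.
- damper: Black pneumatic knee damper, 44 mm thick, 205 mm long, lying along its own x (steel piston rod to +x) in a fixed green cradle (150 x 84 mm base). Origin: on the table below the valve stem, z up. The cylinder's top is 67 mm above the table.
- stem_top (a point): Centre of the top of the damper's brass valve stem, 100 mm above the table. The stem is upright, 12 mm thick, 26 mm tall above a 22 mm steel boss whose top is 74 mm above the table.
- stand: Fixed plywood gauge stand, 120 x 225 mm, 10 mm thick. Origin: on the table below the cork seat of the chuck; +y is the direction in which the gauge's barrel lies. At y 85 mm a wooden fork carries the barrel (floor 42 mm, cheeks to 60 mm above the table, 34 mm between them). The marker's track runs along y at x -60 mm.
- stand_seat (a point): Centre of the cork disc, 38 mm across, on the stand's top, 10 mm above the table, where the mouth of the chuck rests, the barrel in the fork. Axes as the stand's.
- marker (a joint): Marker's place along its track, in m, growing along the stand's +y, 0 to 0.066. It starts near its far end and stays where it is left; about 1.5 N of friction.
- marker_tip (a point): End of the marker's thin red pointer, 52 mm above the table, 10 mm beside the line of the rod when the gauge lies in the stand. The pointer, 50 mm long from the knob's centre and 3 mm thick, points along the stand's +x.
- marker_knob (a point): Centre of the top of the marker's yellow upright grip: 24 mm (stand's x) by 22 mm (stand's y), its top 82 mm, its foot 28 mm above the table.
- jar: Bystander: closed jar, 64 mm across, 85 mm tall. Origin: centre of its underside.
- wrench: Bystander: wrench lying flat.
- foot: Bystander: skin-coloured prosthetic foot, about 180 x 75 mm, 91 mm tall. Origin: on its underside.
Mind the look-alikes: they are no part of the job. Leave any purple or turquoise look-alike of the gauge alone.

How it is judged:
On the way, in this order (a step that is already met when the one before it is completed fails the run):
1. the gauge is pressed fully home on the valve stem (stem top at least 15.5 mm inside the mouth, centred within 5 mm) and its rod is pushed out (z of gauge in the frame of stem_top below -0.0155 m and horizontal distance between gauge and stem_top below 0.005 m and value of joint gauge_rod above 0.006 m), for 0.2 s.
2. the gauge is back on its seat in the stand with the rod out (horizontal distance between gauge and stand_seat below 0.01 m and z of gauge in the frame of stand_seat below 0.004 m and value of joint gauge_rod above 0.006 m), for 0.2 s.
3. the marker's pointer is slid in line with the end of the rod (y of marker_tip in the frame of rod_tip between -0.005 and 0.005 m), for 0.2 s.
At the end, for the whole second after the job is handed in: The gauge lies still in its stand, chuck down on the cork seat (within 10 mm of its centre, 4 mm in height), level within 0.08 rad and barrel along the fork within 0.2 rad, the rod still out by more than 6 mm, and the marker's pointer within 5 mm of the end of the rod, measured along the rod (all of step 2 and all of step 3 and angle between gauge's own z axis and vertical below 0.08 rad and angle between the y axis of gauge and the y axis of stand, either way round below 0.2 rad and linear speed of gauge below 0.02 m/s); the robot touches nothing.
It fails at once if the jar is moved by more than 30 mm (distance of jar from where it was at the start of the episode above 0.03 m).
It fails at once if the wrench is moved by more than 30 mm (distance of wrench from where it was at the start of the episode above 0.03 m).
It fails at once if the foot is moved by more than 30 mm (distance of foot from where it was at the start of the episode above 0.03 m).
It also fails if it takes over 64 s, if anything falls off the work surface, if the arm or the gripper's body presses on something with over 40 N, if the wrist force passes 120 N, or if a joint passes its speed limit or range.

ROBOT

A 6-joint arm with a two-finger parallel gripper is mounted at the origin on the work surface. World frame = base frame: x ahead of the robot, y to its left, z up, the work surface at z = 0. Lengths are in m, angles in rad, forces in N, time in s.
With the tool pointing down it reaches from about 0.3 to 0.95 m from the base axis. Payload 3.1 kg.
Tool frame: the origin (TCP) lies at the very end of the fingers, on their centre line; the grasp point (between the pads) lies behind it (r.grip_depth is the z of the grasp point in the tool frame, in m); z points along the fingers, y is the direction in which the jaws open and shut (so a half turn about z gives the same grasp; the last joint's range is limited). The gripper opens to 85 mm and grips with 20 to 120 N. Pads are 22 mm wide; open, the fingers measure 114 mm over their backs; the gripper's body (76 mm by 85 mm) begins 54 mm behind the grasp point. The pads swing forward as they close: fully open they stand 13 mm farther back than shut.
Start: joints at [1.178, 0.308, 1.634, -0, 1.2, -0.07], TCP at [0.198, 0.593, 0.231] pointing down, gripper open.
Joint ranges: [-3.06, 3.06], [-0.79, 1.96], [0.05, 2.63], [-1.19, 4.34], [0.05, 2.64], [-2.94, 2.94]. Speed limits (rad/s): [2.79, 2.79, 3.14, 3.14, 3.14, 3.14].

INTERFACE

Orientations are given as a unit quaternion [x, y, z, w].
In Python, from workcell import r, capture, ticket gives the robot as it stands.
- The arm moves only by the tool move_arm, never from a script. Its argument "targets" is a list of rows, each a list of 7 numbers: the shift along the world's x, y, z in mm, then the turn, a rotation vector about the world's x, y, z in degrees, then the closure, from 0 (fully open) to 1 (shut). In form: [[x, y, z, wx, wy, wz, grip], ...]. A call has 1 to 20 rows; each row is the pose to reach, as a shift and turn from the pose commanded when the call began; what a row does not reach only later rows make up. A row lasts 1/8 s, in which the tool goes at most 62.5 mm and 10.7 degrees, less where a joint would pass 70% of its speed; a pose out of reach is approached as far as the arm can. A call with a gripper value outside its range is refused whole. The fingers move at their own pace and stop on an object; the grip force is fixed at half the most. Time passes only in rows, so rows that repeat a pose let the fingers close. It gives the time, the measured TCP pose, the force and the opening at its end, in the units of the state.
- r.get_state(): the state, without advancing time (a new reading comes with each control period).
- capture(name): name is "scene" or "top" or "wrist"; returns a dict with "img" (384x512x3 uint8, blue, green, red), "z_map" (384x512 float32, m along the optical axis (not along the pixel's ray), 0 where there is no reading), "fx", "fy", "cx", "cy" (pixels), "rvec" (rotation vector, rad) and "tvec" (3), from world to camera coordinates, as OpenCV has them. Camera axes: x right, y down, z forward; pixel columns grow to the right and rows downward; lengths in m; the calibration is good to about 2 mm. A picture is of the moment at which its call begins.
- ticket.job_done(): hands the job in, once; it reports no verdict.
The state is a dict: "t": time; "joint_pos": joint angles; "qd": joint speeds; "tau": joint torques, N m; "tool_pos": TCP position; "eef_rot": TCP orientation; "force": force on the tool from outside, world axes, zero at the start; "wrist_torque": the same for the moment, N m; "width": opening from 0.0 (shut) to 1.0 (fully open).
Only numpy, scipy, OpenCV 4.12 (cv2) and the standard library are available. Lean on these libraries where they do the work, as an engineer would, in place of code of your own. Each camera call takes 0.05 s, during which the arm holds its last target.

## Working session

There is one attempt and no reset: what is moved stays moved. The work goes in short steps, Python scripts to look and compute and a tool call to move; the robot and the scene stay as the last step left them, time stands still between calls to the robot, and variables do not carry over. Pictures are saved under pics/ and viewed, and the job is handed in when it is done.

Besides the shell and the picture viewer there is one more tool, called after ">>>" by a JSON object that holds its "api" and its "payload", one argument or row to a line. move_arm: Moves the arm, as the interface text tells. Its arguments: {"type":"object","properties":{"targets":{"type":"array","items":{"type":"array","items":{"type":"number"}}}},"required":["targets"]}

```bash
mkdir -p pics; ls; python3 - <<'E'
from workcell import r,capture
import cv2,pickle
print(r.get_state(), r.grip_depth)
for n in ["scene","top","wrist"]:
    c=capture(n); pickle.dump(c,open(f"{n}0.pkl","wb")); cv2.imwrite(f"pics/{n}0.png",c["img"])
    print(n,c["fx"],c["rvec"],c["tvec"])
E
```

```text
pics
{'t': 0.0, 'joint_pos': array([ 1.17832350e+00,  3.09005656e-01,  1.63518871e+00, -2.52497920e-05,
        1.19971424e+00, -6.96838584e-02]), 'qd': array([-8.80120095e-05,  3.90199513e-04,  2.88872630e-04,  9.56679211e-04,
       -2.21232711e-04, -6.07017928e-05]), 'tau': array([ 1.67284029e-04, -4.15253127e+01, -2.76662189e+01, -1.15316393e-04,
        1.03132753e-02,  2.23479219e-06]), 'tool_pos': array([0.19796421, 0.59194749, 0.23004565]), 'eef_rot': array([ 1.60690083e-01,  9.87004233e-01, -1.12988892e-03, -2.53760116e-04]), 'force': array([-0.3561423 ,  0.45135798, -0.40509216]), 'wrist_torque': array([ 0.04698754,  0.02108904, -0.03027395]), 'width': 1.005970745584271} -0.0187
scene 446.28999217657156 [ 2.34216666  0.80554223 -0.30899134] [-0.47470026 -0.17839393  1.50009021]
top 356.9548995973982 [ 2.18364773 -2.19041235  0.10263167] [0.03536466 0.57795733 1.14016781]
wrist 267.05200846850425 [-2.36994966 -1.70708164 -0.22223096] [-0.62396006 -0.03367615  0.3774056 ]
```

View pics/scene0.png

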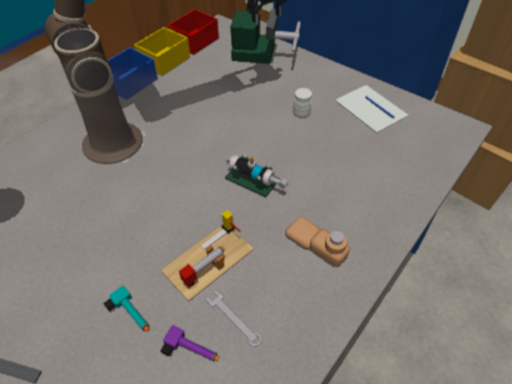

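View pics/top0.png

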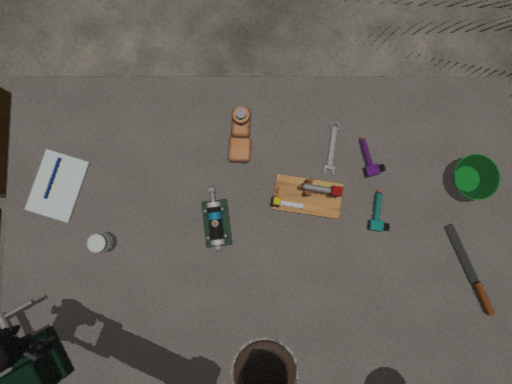

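View pics/wrist0.png

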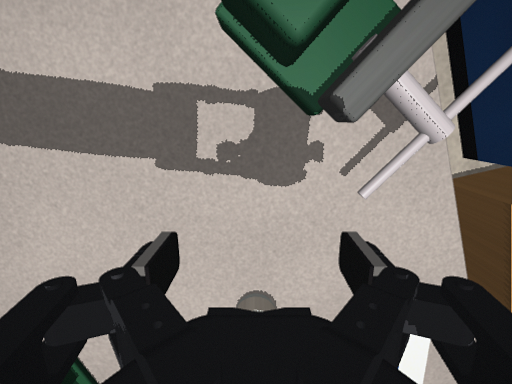

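Candidates for the gauge: the red-headed one in the stand (top 337,191), the purple one (top 372,170) and the turquoise one (top 378,225). The description calls for the red one in the stand. I'll check it in a close crop.

```bash
cat > h.py <<'E'
import numpy as np,cv2,pickle
def cam(c):
    R,_=cv2.Rodrigues(np.array(c["rvec"],float)); t=np.array(c["tvec"],float).ravel()
    return R,t
def ray(c,u,v):
    R,t=cam(c); d=R.T@np.array([(u-c["cx"])/c["fx"],(v-c["cy"])/c["fy"],1.]); return -R.T@t,d
def onz(c,u,v,z):
    o,d=ray(c,u,v); return o+d*(z-o[2])/d[2]
def proj(c,p):
    R,t=cam(c); q=R@np.array(p,float)+t; return q[0]/q[2]*c["fx"]+c["cx"],q[1]/q[2]*c["fy"]+c["cy"]
def cloud(c):
    R,t=cam(c); z=c["z_map"]; v,u=np.mgrid[:z.shape[0],:z.shape[1]]
    P=np.stack([(u-c["cx"])/c["fx"]*z,(v-c["cy"])/c["fy"]*z,z],-1)
    return (P-t)@R
def load(n): return pickle.load(open(n+".pkl","rb"))
E
python3 - <<'E'
from h import *
t=load("top0");s=load("scene0")
a=cv2.resize(t["img"][160:260,190:360],None,fx=4.5,fy=4.5,interpolation=cv2.INTER_CUBIC)
cv2.imwrite("pics/tc.png",a)
a=cv2.resize(s["img"][140:310,150:300],None,fx=3.5,fy=3.5,interpolation=cv2.INTER_CUBIC)
cv2.imwrite("pics/sc.png",a)
P=cloud(t)
for (u,v) in [(337,191),(315,188),(215,222),(218,205),(276,201)]:print(u,v,P[v,u])
E
```

```text
337 191 [ 0.5714734  -0.22762085  0.07449733]
315 188 [ 0.58241181 -0.16187569  0.05874914]
215 222 [0.47664581 0.15011654 0.09908588]
218 205 [0.52925817 0.14412563 0.06557478]
276 201 [ 0.5403691  -0.03602394  0.08266607]
```

View pics/tc.png

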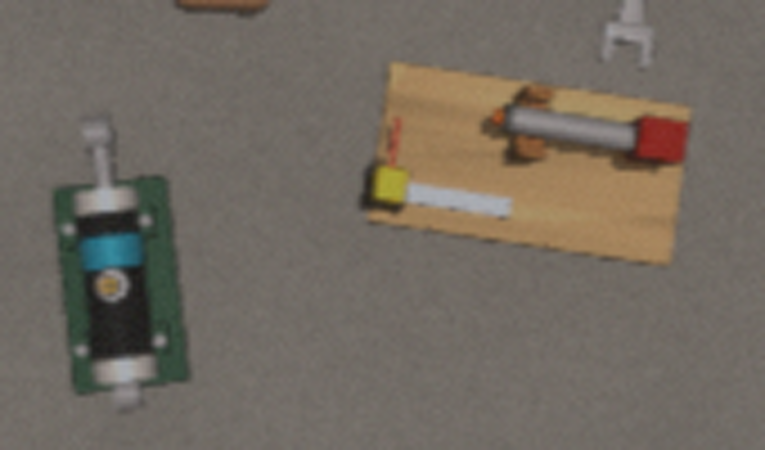

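View pics/sc.png

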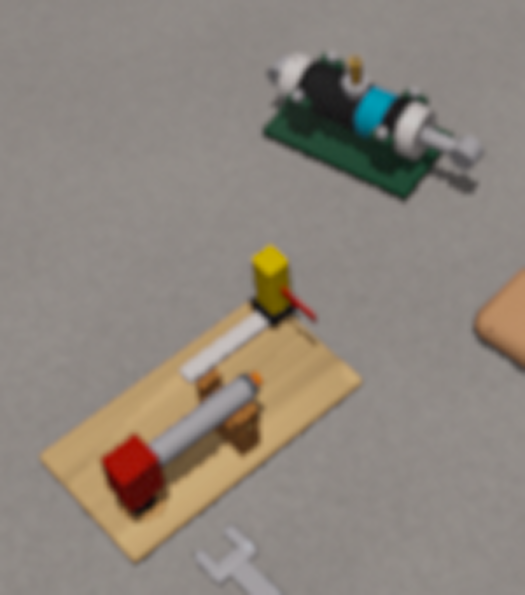

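The crops show the red gauge with its chuck on the cork and its barrel in the fork (head ≈ top 337,191). The brass stem is at ≈ (214.7,223.6), and the yellow marker at ≈ (277,201).

```bash
python3 - <<'E'
from h import *
for n in ["top0","scene0"]:
    c=load(n); P=cloud(c); hsv=cv2.cvtColor(c["img"],cv2.COLOR_BGR2HSV)
    H,S,V=[hsv[...,i].astype(int) for i in range(3)]
    box=(P[...,0]>.4)&(P[...,0]<.65)&(P[...,1]>-.3)&(P[...,1]<.25)
    red=((H<6)|(H>174))&(S>150)&box
    m=red&(P[...,2]>.068)
    yv,xv=np.nonzero(m)
    print(n,"head",m.sum(),onz(c,xv.mean(),yv.mean(),.074), "bbox",cv2.minAreaRect(np.c_[xv,yv].astype(np.float32)))
    m=red&(P[...,2]<.065)&(P[...,1]>-.12); yv,xv=np.nonzero(m)
    print(" pointer",m.sum(),[onz(c,u,v,.052).round(4) for u,v in list(zip(xv,yv))[::4]])
    ye=(H>22)&(H<35)&(S>150)&box
    m=ye&(P[...,2]>.076); yv,xv=np.nonzero(m)
    print(" knob",m.sum(),onz(c,xv.mean(),yv.mean(),.082),xv.mean(),yv.mean())
    m=box&(P[...,2]>.088)&(P[...,1]>.05); yv,xv=np.nonzero(m)
    print(" stem",m.sum(),onz(c,xv.mean(),yv.mean(),.1),xv.mean(),yv.mean(), P[m].mean(0),P[m][:,2].max())
    m=box&(P[...,2]>.048)&(P[...,2]<.066)&(P[...,1]<-.12)&(P[...,1]>-.205)&(S<60)&(V>60)
    q=P[m]; vx=cv2.fitLine(q[:,:2].astype(np.float32),cv2.DIST_HUBER,0,.001,.001).ravel(); print(" barrel",m.sum(),vx,q.mean(0),np.degrees(np.arctan2(vx[1],vx[0])))
    wood=(H>10)&(H<22)&(S>70)&box&(P[...,2]<.03)&(P[...,2]>.004)
    wood=cv2.morphologyEx(wood.astype(np.uint8),cv2.MORPH_CLOSE,np.ones((25,25)))
    cs=max(cv2.findContours(wood,0,2)[0],key=cv2.contourArea)
    bp=[onz(c,u,v,.01)[:2] for u,v in cs[:,0]]
    rc=cv2.minAreaRect(np.array(bp,np.float32)); print(" stand",rc)
    gr=(H>50)&(H<90)&(S>60)&box
    yv,xv=np.nonzero(gr); 
    if len(xv): print(" green",len(xv),cv2.minAreaRect(np.array([onz(c,u,v,.012)[:2] for u,v in zip(xv,yv)],np.float32)))
E
```

```text
top0 head 86 [ 0.5727913  -0.22638883  0.074     ] bbox ((336.5, 190.5), (9.0, 9.0), 90.0)
 pointer 0 []
 knob 42 [ 0.54209339 -0.03667944  0.082     ] 276.1904761904762 200.45238095238096
 stem 11 [0.47366052 0.15302808 0.1       ] 214.0 223.0 [0.47364104 0.15321214 0.09804766] 0.10089606816498112
 barrel 159 [ 0.16075997  0.98699355  0.58300406 -0.1628669 ] [ 0.58300405 -0.1628669   0.05903203] 80.748985
 stand ((0.5608051419258118, -0.14392226934432983), (0.2275395691394806, 0.11951214075088501), 81.17797088623047)
 green 311 ((0.4426111578941345, 0.035742759704589844), (0.2920040190219879, 1.6472350358963013), 19.888263702392578)
scene0 head 138 [ 0.57991784 -0.23038349  0.074     ] bbox ((186.50001525878906, 271.5000305175781), (11.31370735168457, 12.727920532226562), 45.0)
 pointer 11 [array([ 0.564 , -0.0406,  0.052 ]), array([ 0.5748, -0.0407,  0.052 ]), array([ 0.5811, -0.0442,  0.052 ])]
 knob 56 [ 0.54761012 -0.04058155  0.082     ] 226.73214285714286 214.39285714285714
 stem 19 [0.4817731  0.14996505 0.1       ] 251.52631578947367 158.3684210526316 [0.47893045 0.15342042 0.09540524] 0.10140773079626075
 barrel 232 [ 0.16421415  0.9864247   0.5914841  -0.15899444] [ 0.58974731 -0.16429173  0.05823673] 80.54841
 stand ((0.566498875617981, -0.14481736719608307), (0.22824758291244507, 0.1198863834142685), 81.10799407958984)
 green 530 ((0.4777645468711853, 0.16278213262557983), (0.1488865315914154, 0.10565174371004105), 6.638222694396973)
```

>>> {"api": "move_arm", "payload": {
  "targets": [
    [25, -55, 0, 0, 0, -6, 0],
    [50, -110, 0, 0, 0, -12, 0],
    [75, -165, 0, 0, 0, -18, 0],
    [100, -220, 0, 0, 0, -24, 0],
    [127, -275, 0, 0, 0, -30, 0],
    [152, -330, 0, 0, 0, -36, 0],
    [177, -385, 0, 0, 0, -42, 0],
    [202, -440, 0, 0, 0, -48, 0],
    [227, -495, 0, 0, 0, -54, 0],
    [252, -550, 0, 0, 0, -60, 0],
    [277, -605, -5, 0, 0, -66, 0],
    [302, -660, -10, 0, 0, -72, 0],
    [330, -715, -20, 0, 0, -78, 0],
    [355, -770, -25, 0, 0, -80.5, 0],
    [377, -820, -30, 0, 0, -80.5, 0],
    [377, -820, -30, 0, 0, -80.5, 0],
    [377, -820, -30, 0, 0, -80.5, 0]
  ]
}}

```text
t: 2.28
tool_pos: [0.5745, -0.2269, 0.2004]
eef_rot: [0.761, 0.649, -0.0, -0.001]
force: [-0.7, 0.8, -0.5]
width: 1.006
```

```bash
python3 - <<'E'
from workcell import r,capture
import cv2,pickle
s=r.get_state(); print(s["t"],s["tool_pos"],s["eef_rot"],s["joint_pos"],s["force"])
c=capture("wrist"); pickle.dump(c,open("wrist1.pkl","wb")); cv2.imwrite("pics/wrist1.png",c["img"])
from h import *
print(proj(c,[.575,-.228,.074]),proj(c,s["tool_pos"]))
E
```

```text
2.275 [ 0.57450744 -0.22685723  0.20044389] [ 7.60589295e-01  6.49232280e-01 -2.51243631e-04 -1.14387786e-03] [-4.46803124e-01  3.25042331e-01  1.67700187e+00  5.14751796e-04
  1.14184354e+00 -2.89371854e-01] [-0.71362052  0.75476714 -0.45673963]
(np.float64(259.3865503902235), np.float64(186.79574346721472)) (np.float64(258.26148473222116), np.float64(237.30426127819825))
```

View pics/wrist1.png

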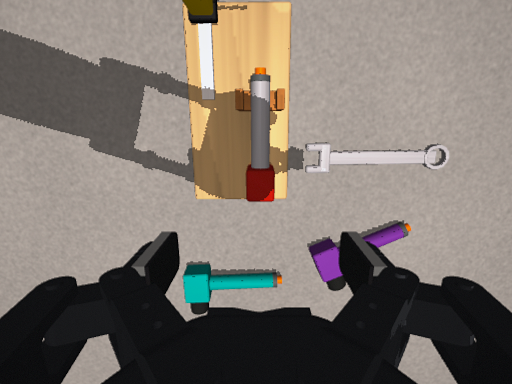

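The wrist view shows the red head at ≈ (260,182), lined up with the barrel; the turquoise and purple look-alikes are at (198,283) and (328,260).

```bash
python3 - <<'E'
from h import *
c=load("wrist1");P=cloud(c); hsv=cv2.cvtColor(c["img"],cv2.COLOR_BGR2HSV)
H,S,V=[hsv[...,i].astype(int) for i in range(3)]
red=((H<6)|(H>174))&(S>150)
m=red&(abs(P[...,2]-.074)<.006)&(P[...,1]<-.15)
q=P[m]; print("head",m.sum(),q.mean(0),q.min(0),q.max(0), cv2.minAreaRect(q[:,:2].astype(np.float32)))
yv,xv=np.nonzero(m); rc=cv2.minAreaRect(np.c_[xv,yv].astype(np.float32));print(onz(c,*rc[0],.074),rc)
m=(P[...,2]>.035)&(P[...,2]<.066)&(S<50)&(P[...,1]<-.13)&(P[...,1]>-.205)&(P[...,0]>.56)&(P[...,0]<.61); q=P[m]
l=cv2.fitLine(q[:,:2].astype(np.float32),cv2.DIST_HUBER,0,.001,.001).ravel();print("barrel",m.sum(),l,np.degrees(np.arctan2(l[1],l[0])),q[:,2].max())
# head centre predicted along the line
for n,lo,hi in [("purple",130,160),("turq",80,100)]:
    m=(H>lo)&(H<hi)&(S>100)&(V>60); q=P[m]; print(n,m.sum(),q.min(0),q.max(0),np.percentile(q[:,2],[5,50,95]))
wood=(H>10)&(H<22)&(S>60)&(abs(P[...,2]-.01)<.006); q=P[wood];print("stand",q[:,:2].min(0),cv2.minAreaRect(q[:,:2].astype(np.float32)))
print(c["cx"],c["cy"])
E
```

```text
head 853 [ 0.5759258  -0.22605153  0.07327199] [ 0.56004006 -0.24497542  0.06801108] [ 0.59209718 -0.20886078  0.0756562 ] ((0.5757853984832764, -0.22669288516044617), (0.0328659787774086, 0.02889973297715187), 80.57084655761719)
[ 0.57600796 -0.22568526  0.074     ] ((260.0, 184.5), (31.0, 28.0), 90.0)
barrel 1406 [ 0.17366993  0.9848039   0.58522445 -0.16610236] 79.998726 0.06394347695657196
purple 1338 [ 0.58528539 -0.38507268 -0.00188002] [ 0.75009967 -0.16272101  0.34276859] [0.0132116  0.02866949 0.03158124]
turq 1874 [ 0.44899314 -0.39791912 -0.0015767 ] [ 0.58528539 -0.16272101  0.34276859] [0.01112548 0.02212959 0.03111558]
stand [ 0.48734851 -0.38518137] ((0.5876588821411133, -0.20236608386039734), (0.21669051051139832, 0.3741462528705597), 23.498146057128906)
258.724969682545 191.75346270592146
```

>>> {"api": "move_arm", "payload": {
  "targets": [
    [1, 0.5, -50, 0, 0, 0, 0],
    [1, 0.5, -100, 0, 0, 0, 0],
    [1, 0.5, -140, 0, 0, 0, 0],
    [1, 0.5, -163, 0, 0, 0, 0],
    [1, 0.5, -163, 0, 0, 0, 0],
    [1, 0.5, -163, 0, 0, 0, 1],
    [1, 0.5, -163, 0, 0, 0, 1],
    [1, 0.5, -163, 0, 0, 0, 1],
    [1, 0.5, -163, 0, 0, 0, 1],
    [1, 0.5, -163, 0, 0, 0, 1],
    [1, 0.5, -163, 0, 0, 0, 1],
    [1, 0.5, -163, 0, 0, 0, 1]
  ]
}}

```text
t: 3.82
tool_pos: [0.577, -0.2271, 0.0397]
eef_rot: [0.76, 0.649, 0.0, 0.001]
force: [-0.9, 0.8, 6.1]
width: 0.346
```

```bash
python3 - <<'E'
from workcell import r,capture
import cv2,pickle
s=r.get_state(); print(s)
for n in ["scene"]:
    c=capture(n); pickle.dump(c,open(n+"2.pkl","wb")); cv2.imwrite(f"pics/{n}2.png",cv2.resize(c["img"][190:310,130:310],None,fx=4,fy=4))
E
```

```text
{'t': 3.825, 'joint_pos': array([-4.45288219e-01,  5.32062203e-01,  1.75332971e+00,  2.03371400e-04,
        8.54773717e-01, -2.88377752e-01]), 'qd': array([-0.00015371,  0.000103  , -0.0012638 ,  0.00014862,  0.00040552,
       -0.00094864]), 'tau': array([ -0.21692523, -41.38525486, -20.46780646,  -0.05713282,
        -0.50718192,   0.06411163]), 'tool_pos': array([ 0.57702387, -0.22713456,  0.03972973]), 'eef_rot': array([7.60394150e-01, 6.49461486e-01, 3.60140775e-04, 6.20714492e-04]), 'force': array([-0.8756271 ,  0.79057106,  6.1446003 ]), 'wrist_torque': array([0.2378981 , 0.21925972, 0.09104855]), 'width': 0.3461330715568114}
```

View pics/scene2.png

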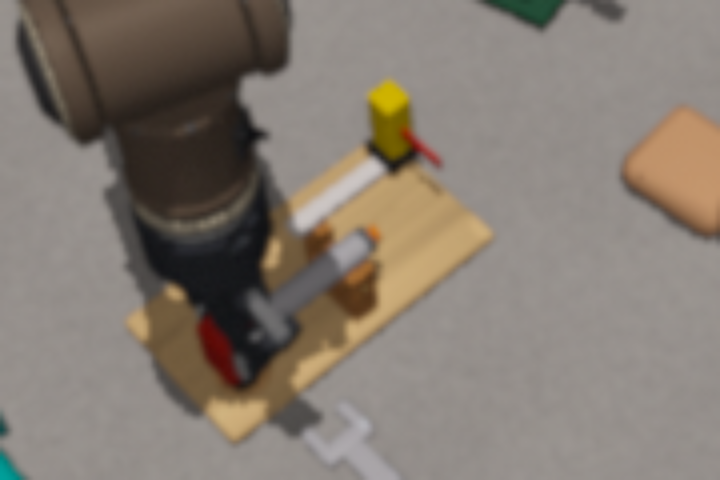

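>>> {"api": "move_arm", "payload": {
  "targets": [
    [0, 0, 8, 0, 0, 0, 1],
    [0, 0, 25, 0, 0, 0, 1],
    [0, 0, 55, 0, 0, 0, 1],
    [0, 0, 90, 0, 0, 0, 1],
    [-15, 30, 125, 0, 0, 0, 1],
    [-32, 70, 155, 0, 0, 0, 1],
    [-50, 110, 175, 0, 0, 0, 1],
    [-68, 152, 185, 0, 0, 0, 1],
    [-87, 195, 190, 0, 0, 0, 1],
    [-106, 238, 190, 0, 0, 0, 1],
    [-125, 280, 190, 0, 0, 0, 1],
    [-140, 315, 190, 0, 0, 0, 1],
    [-150, 338, 190, 0, 0, 0, 1],
    [-155, 348, 190, 0, 0, 0, 1],
    [-155, 348, 190, 0, 0, 0, 1],
    [-155, 348, 190, 0, 0, 0, 1]
  ]
}}

```text
t: 5.88
tool_pos: [0.4218, 0.1205, 0.2285]
eef_rot: [0.761, 0.649, 0.0, 0.0]
force: [0.4, 0.7, -1.0]
width: 0.343
```

```bash
python3 - <<'E'
from workcell import r,capture
import cv2,pickle
s=r.get_state(); print(s["t"],s["tool_pos"],s["eef_rot"],s["force"],s["width"],s["wrist_torque"])
for n in ["wrist","scene","top"]:
    c=capture(n); pickle.dump(c,open(n+"3.pkl","wb")); cv2.imwrite(f"pics/{n}3.png",c["img"])
E
```

```text
5.875 [0.42175108 0.12050428 0.22847377] [7.60587100e-01 6.49235785e-01 5.88892046e-05 3.95559866e-04] [ 0.3761711   0.69642988 -0.9743932 ] 0.34297316403414735 [-0.0417324   0.00618649  0.00447022]
```

View pics/wrist3.png

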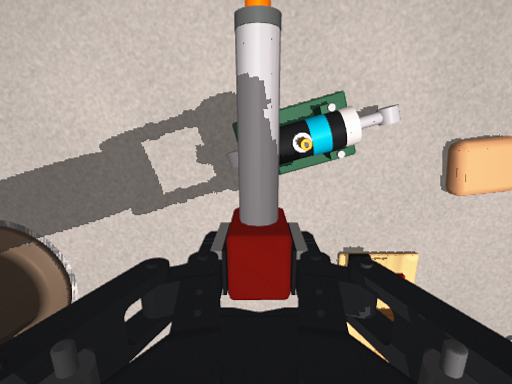

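View pics/scene3.png

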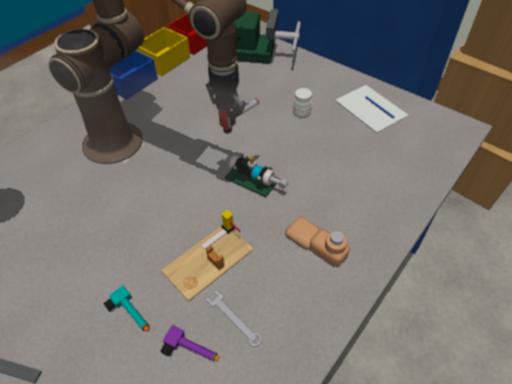

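View pics/top3.png

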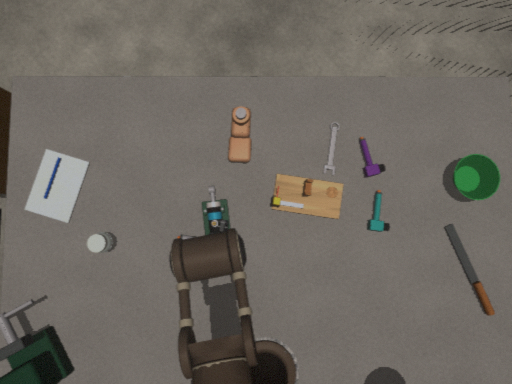

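```bash
python3 - <<'E'
from h import *
c=load("wrist3");P=cloud(c); hsv=cv2.cvtColor(c["img"],cv2.COLOR_BGR2HSV)
H,S,V=[hsv[...,i].astype(int) for i in range(3)]
R,t=cam(c); print("cam",-R.T@t)
m=(P[...,2]>.085)&(P[...,2]<.11)&(P[...,0]>.44)&(P[...,0]<.52)&(P[...,1]>.1)&(P[...,1]<.2)
yv,xv=np.nonzero(m); q=P[m]; print("stem",m.sum(),q.mean(0),q.min(0),q.max(0))
m2=m&(P[...,2]>.097);yv,xv=np.nonzero(m2);print("top",m2.sum(),onz(c,xv.mean(),yv.mean(),.1),P[m2].mean(0),xv.mean(),yv.mean())
u=cv2.resize(c["img"][115:175,270:340],None,fx=8,fy=8,interpolation=cv2.INTER_CUBIC);cv2.imwrite("pics/stem3.png",u)
red=((H<6)|(H>174))&(S>150)&(P[...,2]>.15)&(P[...,0]<.46)
q=P[red]; print("red",q.min(0),q.max(0)); 
ux=np.array([.988,-.156]);uy=np.array([.156,.988]);T=np.array([.42175,.1205])
top=P[red&(P[...,2]>.255)]; d=top[:,:2]-T
print("top z",np.median(top[:,2]),len(top),"x",np.percentile(d@ux,[1,50,99]),"y",np.percentile(d@uy,[1,50,99]))
b=(S<40)&(P[...,2]>.2)&(P[...,2]<.28); d=P[...,:2]-T; X=d@ux;Y=d@uy
b&=(abs(X)<.012)&(Y>.022)&(Y<.1); 
# ridge
for y0 in np.arange(.03,.1,.02):
    k=b&(abs(Y-y0)<.004); print(y0.round(3),k.sum(),"zmax",np.percentile(P[k][:,2],95),"x mid",(X[k].min()+X[k].max())/2)
s=load("scene3");print("cork scene");
for n,box in [("scene3",(275,295,175,205)),("top3",(185,200,322,342))]:
    k=load(n);cv2.imwrite(f"pics/cork_{n}.png",cv2.resize(k["img"][box[0]-10:box[1]+10,box[2]-10:box[3]+10],None,fx=10,fy=10,interpolation=cv2.INTER_CUBIC))
E
```

```text
cam [0.43215711 0.18490133 0.37068654]
stem 131 [0.47463478 0.15551613 0.09824817] [0.46950596 0.14966643 0.08576905] [0.48067611 0.16082103 0.10152878]
top 111 [0.47515032 0.15517993 0.1       ] [0.47523588 0.15511229 0.09945281] 305.68468468468467 143.75675675675674
red [0.40561436 0.10186315 0.22247877] [0.43932079 0.18490133 0.37068654]
top z 0.26210151474893484 4440 x [-0.01409304  0.0003479   0.01463591] y [-0.01622511  0.00252521  0.01652359]
0.03 617 zmax 0.2504168624828791 x mid -0.00011046817166882657
0.05 709 zmax 0.2504976073361252 x mid -5.547039769544099e-05
0.07 805 zmax 0.2505895992516807 x mid -2.1184839214941076e-05
0.09 928 zmax 0.25061732583446955 x mid -0.0004679232218154543
cork scene
```

View pics/stem3.png

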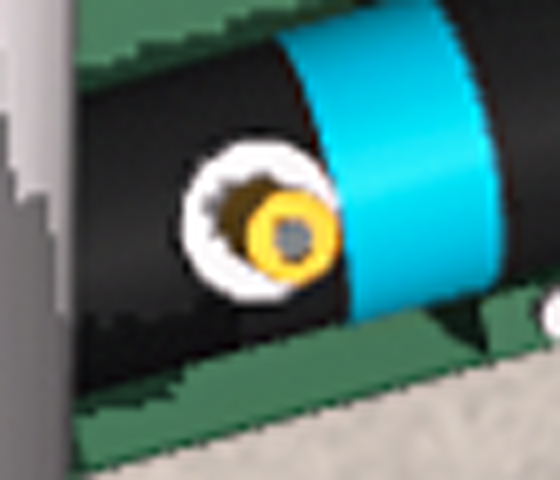

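```bash
python3 - <<'E'
from h import *
c=load("wrist3")
for p in [(306.6,144.6),(305.7,143.8),(306.1,144.1)]: print(onz(c,*p,.1))
E
```

```text
[0.47596281 0.15420604 0.1       ]
[0.47516068 0.15513499 0.1       ]
[0.47552316 0.15477699 0.1       ]
```

>>> {"api": "move_arm", "payload": {
  "targets": [
    [27, 17, 0, 0, 0, 0, 1],
    [54, 33.5, 0, 0, 0, 0, 1],
    [54, 33.5, -30, 0, 0, 0, 1],
    [54, 33.5, -60, 0, 0, 0, 1],
    [54, 33.5, -82, 0, 0, 0, 1],
    [54, 33.5, -90, 0, 0, 0, 1],
    [54, 33.5, -90, 0, 0, 0, 1],
    [54, 33.5, -90, 0, 0, 0, 1]
  ]
}}

```text
t: 7.02
tool_pos: [0.4764, 0.1548, 0.1394]
eef_rot: [0.76, 0.649, 0.001, 0.001]
force: [0.8, -0.2, -2.1]
width: 0.34
```

```bash
python3 - <<'E'
from workcell import r,capture
import cv2,pickle
s=r.get_state(); print(s["t"],s["tool_pos"],s["eef_rot"],s["force"],s["width"],s["wrist_torque"])
for n in ["wrist","scene"]:
    c=capture(n); pickle.dump(c,open(n+"4.pkl","wb")); cv2.imwrite(f"pics/{n}4.png",c["img"])
    if n=="scene": cv2.imwrite("pics/scene4c.png",cv2.resize(c["img"][110:200,210:310],None,fx=6,fy=6,interpolation=cv2.INTER_CUBIC))
E
```

```text
7.025 [0.47642223 0.15480154 0.13939823] [7.60479504e-01 6.49360965e-01 9.94304063e-04 5.21864860e-04] [ 0.77244154 -0.18375999 -2.10809346] 0.33955398085383515 [-0.06383338 -0.0113981   0.03582079]
```

View pics/scene4c.png

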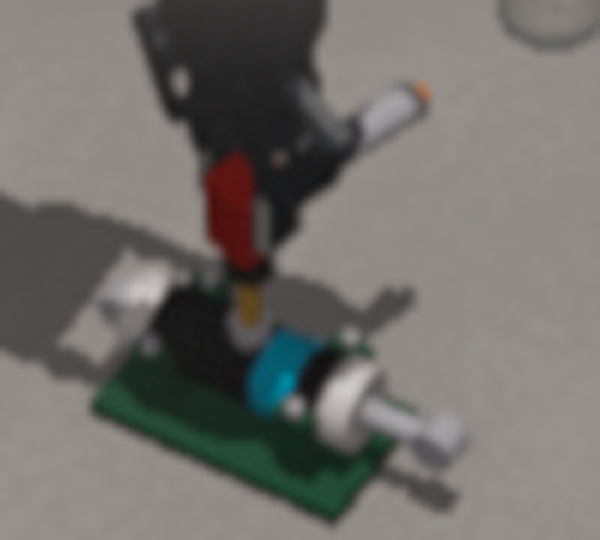

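View pics/wrist4.png

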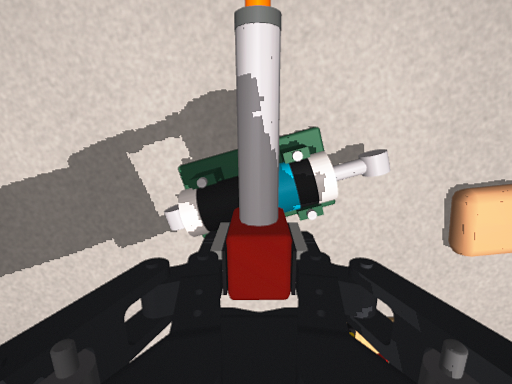

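The scene crop shows the chuck right above the brass stem. Lowering in small steps.

>>> {"api": "move_arm", "payload": {
  "targets": [
    [0, -0.5, -6, 0, 0, 0, 1],
    [0, -0.5, -10, 0, 0, 0, 1],
    [0, -0.5, -13, 0, 0, 0, 1],
    [0, -0.5, -16, 0, 0, 0, 1],
    [0, -0.5, -16, 0, 0, 0, 1]
  ]
}}

```text
t: 7.75
tool_pos: [0.4752, 0.1542, 0.122]
eef_rot: [0.76, 0.649, -0.0, -0.0]
force: [0.2, 0.1, -1.9]
width: 0.345
```

>>> {"api": "move_arm", "payload": {
  "targets": [
    [0.5, 0, -3, 0, 0, 0, 1],
    [0.5, 0, -6, 0, 0, 0, 1],
    [0.5, 0, -9, 0, 0, 0, 1],
    [0.5, 0, -11, 0, 0, 0, 1],
    [0.5, 0, -12, 0, 0, 0, 1],
    [0.5, 0, -12, 0, 0, 0, 1]
  ]
}}

```text
t: 8.5
tool_pos: [0.4758, 0.1543, 0.1116]
eef_rot: [0.76, 0.649, -0.0, -0.0]
force: [-3.7, -0.0, 8.6]
width: 0.342
```

>>> {"api": "move_arm", "payload": {
  "targets": [
    [0, 0, -1, 0, 0, 0, 1],
    [0, 0, -2, 0, 0, 0, 1],
    [0, 0, -3, 0, 0, 0, 1],
    [0, 0, -3, 0, 0, 0, 1],
    [0, 0, -3, 0, 0, 0, 1],
    [0, 0, -3, 0, 0, 0, 1]
  ]
}}

```text
t: 9.25
tool_pos: [0.4759, 0.1544, 0.1113]
eef_rot: [0.76, 0.65, -0.001, -0.0]
force: [-9.4, -2.3, 25.4]
width: 0.343
```

```bash
python3 - <<'E'
from workcell import r,capture
import cv2,pickle
s=r.get_state(); print(s["t"],s["tool_pos"],s["eef_rot"],s["force"],s["width"],s["wrist_torque"])
for n in ["wrist","scene"]:
    c=capture(n); pickle.dump(c,open(n+"5.pkl","wb")); cv2.imwrite(f"pics/{n}5.png",c["img"])
    if n=="scene": cv2.imwrite("pics/scene5c.png",cv2.resize(c["img"][110:200,210:310],None,fx=6,fy=6,interpolation=cv2.INTER_CUBIC))
E
```

```text
9.25 [0.47592013 0.15436193 0.11125771] [ 7.60313079e-01  6.49556429e-01 -6.04094370e-04 -3.20516296e-04] [-9.4397471  -2.27234763 25.4215431 ] 0.342924664038689 [-0.51126612  1.87012548 -0.02151079]
```

View pics/scene5c.png

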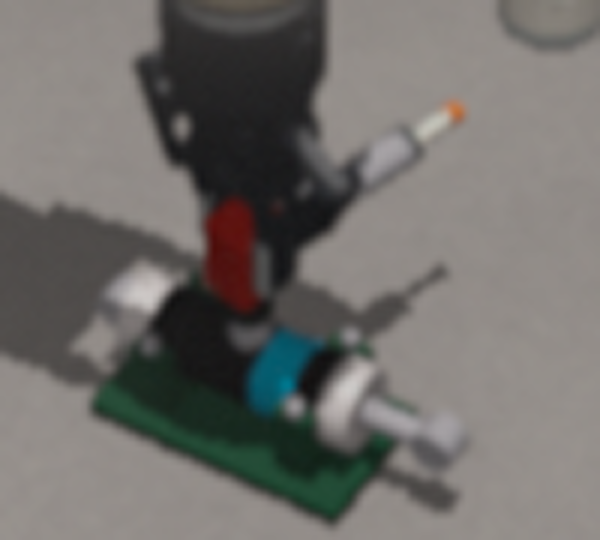

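View pics/wrist5.png

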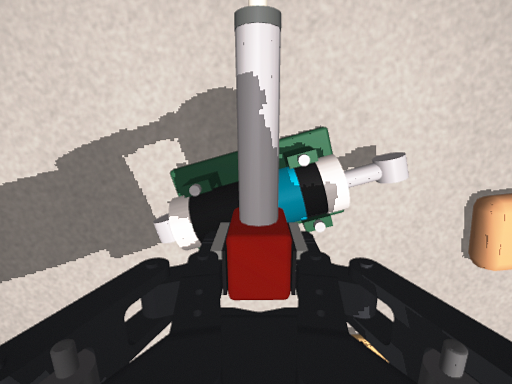

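>>> {"api": "move_arm", "payload": {
  "targets": [
    [0, 0, 5, 0, 0, 0, 1],
    [0, 0, 12, 0, 0, 0, 1],
    [0, 0, 22, 0, 0, 0, 1],
    [0, 0, 35, 0, 0, 0, 1],
    [0, 0, 60, 0, 0, 0, 1],
    [0, 0, 90, 0, 0, 0, 1],
    [0, -15, 115, 0, 0, 0, 1],
    [0, -40, 120, 0, 0, 0, 1],
    [10, -75, 120, 0, 0, 0, 1],
    [22, -115, 120, 0, 0, 0, 1],
    [34, -155, 120, 0, 0, 0, 1],
    [46, -195, 120, 0, 0, 0, 1],
    [58, -235, 120, 0, 0, 0, 1],
    [70, -275, 120, 0, 0, 0, 1],
    [82, -315, 120, 0, 0, 0, 1],
    [92, -350, 120, 0, 0, 0, 1],
    [99, -372, 110, 0, 0, 0, 1],
    [101, -381, 95, 0, 0, 0, 1],
    [101, -381, 80, 0, 0, 0, 1],
    [101, -381, 80, 0, 0, 0, 1]
  ]
}}

```text
t: 11.85
tool_pos: [0.5746, -0.2246, 0.1842]
eef_rot: [0.76, 0.65, -0.001, -0.003]
force: [-1.1, -0.1, -2.5]
width: 0.343
```

```bash
python3 - <<'E'
from workcell import r,capture
import cv2,pickle
s=r.get_state(); print(s["t"],s["tool_pos"],s["eef_rot"],s["force"],s["width"],s["wrist_torque"])
for n in ["wrist","scene","top"]:
    c=capture(n); pickle.dump(c,open(n+"6.pkl","wb")); cv2.imwrite(f"pics/{n}6.png",c["img"])
    if n=="scene": cv2.imwrite("pics/scene6c.png",cv2.resize(c["img"][180:300,150:290],None,fx=5,fy=5,interpolation=cv2.INTER_CUBIC))
from h import *
c=load("wrist6");P=cloud(c);hsv=cv2.cvtColor(c["img"],cv2.COLOR_BGR2HSV)
H,S,V=[hsv[...,i].astype(int) for i in range(3)]
ux=np.array([.988,-.156]);uy=np.array([.156,.988]);T=s["tool_pos"]
D=P[...,:2]-T[:2];X=D@ux;Y=D@uy
red=((H<6)|(H>174))&(S>150)&(abs(X)<.025)&(abs(Y)<.025)
z=P[...,2][red]-T[2];top=red&(P[...,2]-T[2]>.028)
print("head top",np.median(z),np.percentile(X[top],[1,99]),np.percentile(Y[top],[1,99]))
for y0 in [.03,.05,.07,.09]:
    k=(abs(X)<.012)&(abs(Y-y0)<.004)&(P[...,2]-T[2]>0)
    print(y0,np.percentile(P[k][:,2],95)-T[2],(X[k].min()+X[k].max())/2)
E
```

```text
11.85 [ 0.57462687 -0.22463064  0.18416853] [ 0.76007573  0.64982617 -0.00112202 -0.00309345] [-1.12123788 -0.07659513 -2.52410028] 0.3428121171348325 [ 0.03397935 -0.00454413 -0.06926332]
head top 0.033487714366742874 [-0.01388834  0.01490869] [-0.01637901  0.0163939 ]
0.03 0.022274551544240517 -4.758218180540667e-05
0.05 0.022094654256624963 -4.802756352611723e-05
0.07 0.022264472876450336 -4.1442976035645576e-05
0.09 0.022433030146187277 -0.0004882677720248769
```

View pics/scene6c.png

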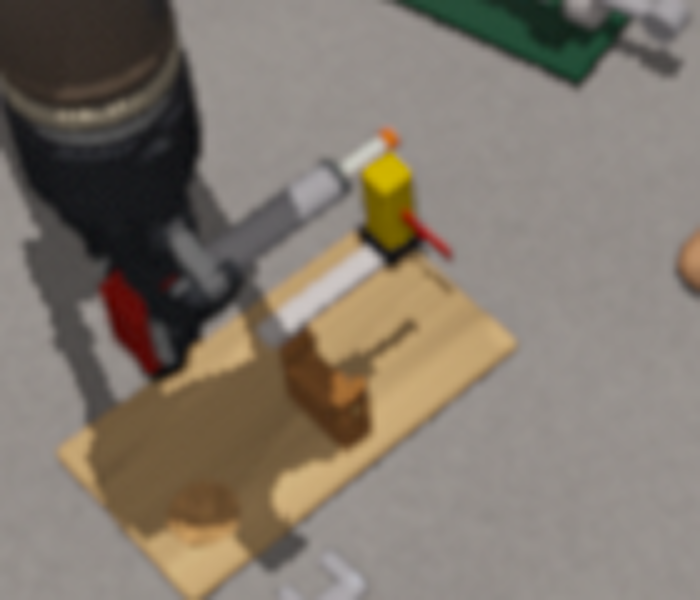

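View pics/wrist6.png

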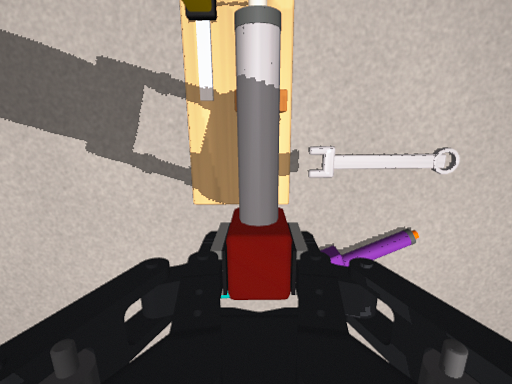

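>>> {"api": "move_arm", "payload": {
  "targets": [
    [0, 0, -40, 0, 0, 0, 1],
    [0, 0, -80, 0, 0, 0, 1],
    [0, 0, -110, 0, 0, 0, 1],
    [0, 0, -128, 0, 0, 0, 1],
    [0, 0, -134, 0, 0, 0, 1],
    [0, 0, -136, 0, 0, 0, 1],
    [0, 0, -136, 0, 0, 0, 1],
    [0, 0, -136, 0, 0, 0, 1]
  ]
}}

```text
t: 13.0
tool_pos: [0.5777, -0.2272, 0.0525]
eef_rot: [0.76, 0.649, 0.0, 0.001]
force: [-0.3, -0.1, -2.5]
width: 0.343
```

```bash
python3 - <<'E'
from workcell import r,capture
import cv2,pickle
s=r.get_state(); print(s["t"],s["tool_pos"],s["eef_rot"],s["force"],s["width"],s["wrist_torque"])
for n in ["wrist","scene"]:
    c=capture(n); pickle.dump(c,open(n+"7.pkl","wb"))
    if n=="scene": cv2.imwrite("pics/scene7c.png",cv2.resize(c["img"][180:300,150:290],None,fx=5,fy=5,interpolation=cv2.INTER_CUBIC))
E
```

```text
13.0 [ 0.57765669 -0.2272217   0.05246975] [7.60400048e-01 6.49454092e-01 4.33866069e-04 9.80270528e-04] [-0.25938157 -0.12419426 -2.52651718] 0.34262355953616236 [-0.08004785 -0.02348797  0.0450666 ]
```

View pics/scene7c.png

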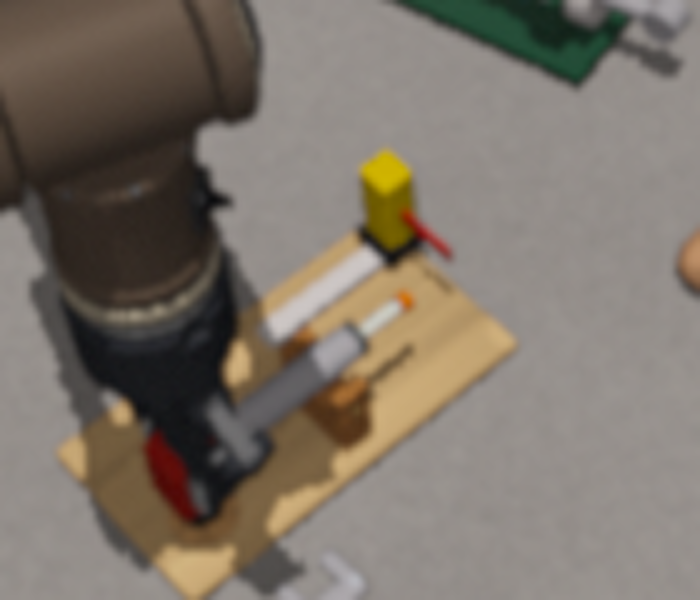

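>>> {"api": "move_arm", "payload": {
  "targets": [
    [-0.5, 0, -6, 0, 0, 0, 1],
    [-0.5, 0, -10, 0, 0, 0, 1],
    [-0.5, 0, -13, 0, 0, 0, 1],
    [-0.5, 0, -13.5, 0, 0, 0, 1],
    [-0.5, 0, -13.5, 0, 0, 0, 1],
    [-0.5, 0, -13.5, 0, 0, 0, 1]
  ]
}}

```text
t: 13.85
tool_pos: [0.5759, -0.2267, 0.0398]
eef_rot: [0.76, 0.65, -0.0, -0.001]
force: [-5.1, 0.5, 11.5]
width: 0.343
```

>>> {"api": "move_arm", "payload": {
  "targets": [
    [0, 0, 1, 0, 0, 0, 1],
    [0, 0, 1.5, 0, 0, 0, 0.6],
    [0, 0, 1.5, 0, 0, 0, 0],
    [0, 0, 1.5, 0, 0, 0, 0],
    [0, 0, 1.5, 0, 0, 0, 0],
    [0, 0, 1.5, 0, 0, 0, 0],
    [0, 0, 12, 0, 0, 0, 0],
    [0, 0, 40, 0, 0, 0, 0],
    [0, 0, 85, 0, 0, 0, 0],
    [0, 0, 130, 0, 0, 0, 0],
    [0, 10, 165, 0, 0, 0, 0],
    [0, 10, 165, 0, 0, 0, 0],
    [0, 10, 165, 0, 0, 0, 0]
  ]
}}

```text
t: 15.48
tool_pos: [0.5758, -0.2166, 0.2025]
eef_rot: [0.76, 0.65, -0.0, -0.0]
force: [-0.3, 0.0, -2.0]
width: 1.002
```

```bash
python3 - <<'E'
from workcell import r,capture
import cv2,pickle
s=r.get_state(); print(s["t"],s["tool_pos"],s["eef_rot"],s["force"],s["width"])
for n in ["wrist","scene","top"]:
    c=capture(n); pickle.dump(c,open(n+"8.pkl","wb")); cv2.imwrite(f"pics/{n}8.png",c["img"])
    if n=="scene": cv2.imwrite("pics/scene8c.png",cv2.resize(c["img"][180:300,150:290],None,fx=5,fy=5,interpolation=cv2.INTER_CUBIC))
E
```

```text
15.475 [ 0.57581055 -0.21663959  0.20250437] [ 7.60322478e-01  6.49545730e-01 -1.76695492e-04 -2.04730502e-04] [-0.27453596  0.03649104 -2.01110059] 1.001501892301489
```

View pics/scene8c.png

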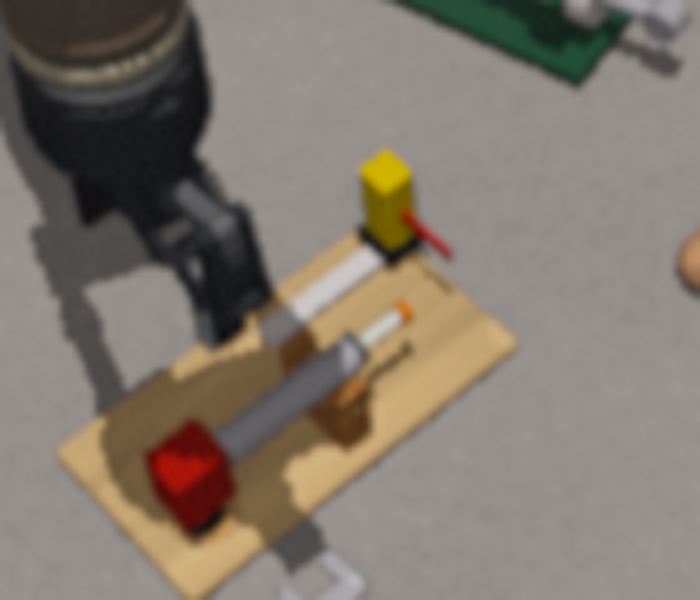

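View pics/wrist8.png

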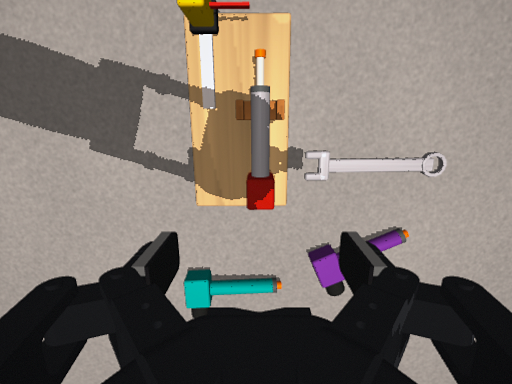

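>>> {"api": "move_arm", "payload": {
  "targets": [
    [-5, 40, 0, 0, 0, 0, 0.2],
    [-10, 80, 0, 0, 0, 0, 0.5],
    [-16, 115, 0, 0, 0, 0, 0.5],
    [-16, 115, 0, 0, 0, 0, 0.5],
    [-16, 115, 0, 0, 0, 0, 0.5]
  ]
}}

```text
t: 16.25
tool_pos: [0.56, -0.1021, 0.2019]
eef_rot: [0.76, 0.65, -0.001, -0.0]
force: [-0.1, -0.4, 0.4]
width: 0.498
```

```bash
python3 - <<'E'
from workcell import r,capture
import cv2,pickle
s=r.get_state(); print(s["t"],s["tool_pos"],s["eef_rot"],s["force"],s["width"])
c=capture("wrist"); pickle.dump(c,open("wrist9.pkl","wb")); cv2.imwrite("pics/wrist9.png",c["img"])
E
```

```text
16.25 [ 0.5600313  -0.10211217  0.2019284 ] [ 7.60279044e-01  6.49596304e-01 -5.67539567e-04 -3.07780342e-04] [-0.0991355  -0.36452419  0.40435603] 0.4977769226695323
```

View pics/wrist9.png

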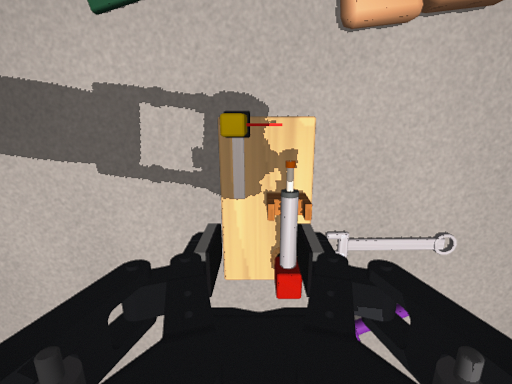

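The wrist view shows the gauge lying in the stand, the rod's orange end at (291,162) and the pointer along row 125, with its tip at (282,125). Next I'll measure both.

```bash
python3 - <<'E'
from h import *
c=load("wrist9");P=cloud(c)
hsv=cv2.cvtColor(c["img"],cv2.COLOR_BGR2HSV);H,S,V=[hsv[...,i].astype(int) for i in range(3)]
print("Z ref table", np.median(P[100:160,340:420,2]))
U,W=np.meshgrid(np.arange(512),np.arange(384))
ptr=((H<6)|(H>174))&(S>130)&(W<150)&(W>110)&(U>248)
yv,xv=np.nonzero(ptr);print("ptr",ptr.sum(),xv.min(),xv.max(),yv.mean(),yv[xv>270].mean(), np.median(P[ptr][:,2]))
org=(H>=4)&(H<15)&(S>150)&(W>150)&(W<175)&(U>280)&(U<302)&(P[...,2]>.04)
yo,xo=np.nonzero(org);print("org",org.sum(),xo.min(),xo.max(),yo.min(),yo.max(),np.median(P[org][:,2]))
uy=np.array([.16,.987])
tip=onz(c,xv.max(),yv[xv>270].mean(),.052)[:2]
# rod end: far edge of the face at z .052 (face centre); top edge at z .056
e=onz(c,xo.mean(),yo.min()-.5,.056)[:2]; e2=onz(c,xo.mean(),yo.min()-.5,.052)[:2]
print("ptr tip",tip,"rod end",e,e2,"slide",(tip-e)@uy,(tip-e2)@uy)
yel=(H>20)&(H<35)&(S>150)&(W<150)&(U<260)&(P[...,2]>.077)
yy,xx=np.nonzero(yel);k=onz(c,(xx.min()+xx.max())/2,(yy.min()+yy.max())/2,.082);print("knob",yel.sum(),xx.min(),xx.max(),yy.min(),yy.max(),k,P[yel].mean(0))
for p in range(155,172): print(p,c["img"][p,291],P[p,291].round(4))
print("head", onz(c,288,268,.074))
a=cv2.resize(c["img"][105:185,215:315],None,fx=7,fy=7,interpolation=cv2.INTER_CUBIC);cv2.imwrite("pics/w9c.png",a)
s=load("scene8");b=cv2.resize(s["img"][200:260,205:255],None,fx=10,fy=10,interpolation=cv2.INTER_CUBIC);cv2.imwrite("pics/s8c.png",b)
E
```

```text
Z ref table -0.0004869952718820782
ptr 75 249 281 124.36 124.22222222222223 0.05548597536858322
org 69 285 295 160 167 0.056101306843911146
ptr tip [ 0.59295459 -0.04527351] rod end [ 0.59727346 -0.08335722] [ 0.597643   -0.08399036] slide 0.03689760043879512 0.03746338776308142
knob 582 220 245 113 136 [ 0.54502078 -0.03756368  0.082     ] [ 0.54456012 -0.0374644   0.08203402]
155 [ 66 100 128] [ 0.6035 -0.0852  0.0101]
156 [ 66 101 128] [ 0.6033 -0.0865  0.0101]
157 [ 66 100 129] [ 0.6031 -0.0877  0.0103]
158 [ 67 100 129] [ 0.603  -0.089   0.0098]
159 [ 68 103 131] [ 0.6029 -0.0904  0.0091]
160 [ 51  79 115] [ 0.599  -0.0853  0.0483]
161 [ 37  74 129] [ 0.5982 -0.0852  0.0555]
162 [  4  71 158] [ 0.5979 -0.086   0.0573]
163 [  0  70 164] [ 0.5978 -0.0872  0.0568]
164 [  0  70 163] [ 0.5977 -0.0883  0.0568]
165 [  0  71 162] [ 0.5976 -0.0894  0.0564]
166 [  0  70 163] [ 0.5974 -0.0904  0.0567]
167 [  0  66 163] [ 0.5972 -0.0914  0.0574]
168 [129 140 162] [ 0.5973 -0.093   0.0547]
169 [143 154 163] [ 0.5971 -0.094   0.0553]
170 [137 151 162] [ 0.5971 -0.0952  0.0545]
171 [138 150 162] [ 0.5967 -0.0959  0.0569]
head [ 0.57786193 -0.20254706  0.074     ]
```

View pics/w9c.png

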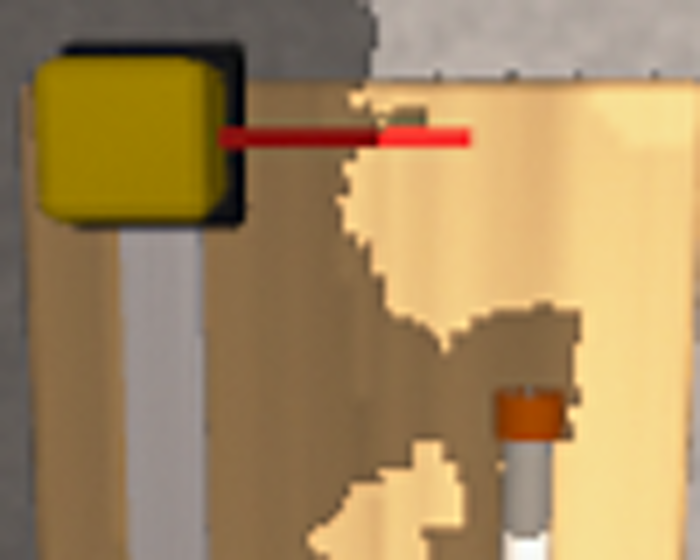

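View pics/s8c.png

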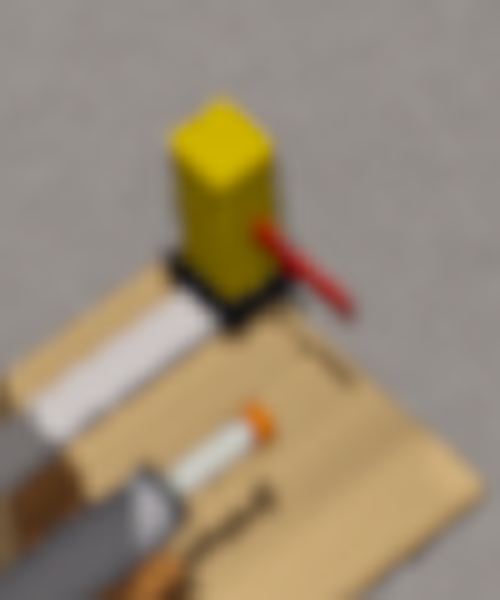

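>>> {"api": "move_arm", "payload": {
  "targets": [
    [-8, 30, 0, 0, 0, 0, 0.5],
    [-15, 63, 0, 0, 0, 0, 0.5],
    [-15, 63, -50, 0, 0, 0, 0.5],
    [-15, 63, -95, 0, 0, 0, 0.5],
    [-15, 63, -125, 0, 0, 0, 0.5],
    [-15, 63, -141, 0, 0, 0, 0.5],
    [-15, 63, -145, 0, 0, 0, 0.5],
    [-15, 63, -145, 0, 0, 0, 0.5],
    [-15, 63, -145, 0, 0, 0, 0.7],
    [-15, 63, -145, 0, 0, 0, 1],
    [-15, 63, -145, 0, 0, 0, 1],
    [-15, 63, -145, 0, 0, 0, 1],
    [-15, 63, -145, 0, 0, 0, 1]
  ]
}}

```text
t: 17.92
tool_pos: [0.544, -0.0387, 0.0592]
eef_rot: [0.76, 0.65, -0.001, -0.001]
force: [-5.0, -1.3, 5.3]
width: 0.269
```

```bash
python3 - <<'E'
from workcell import r,capture
import cv2,pickle
s=r.get_state(); print(s["t"],s["tool_pos"],s["eef_rot"],s["force"],s["width"])
c=capture("scene"); cv2.imwrite("pics/scene10c.png",cv2.resize(c["img"][180:300,150:290],None,fx=5,fy=5,interpolation=cv2.INTER_CUBIC))
E
```

```text
17.925 [ 0.54404396 -0.03867508  0.05918671] [ 0.76012654  0.64977355 -0.00108025 -0.00090033] [-5.04682573 -1.34421817  5.25901008] 0.26867342734917204
```

View pics/scene10c.png

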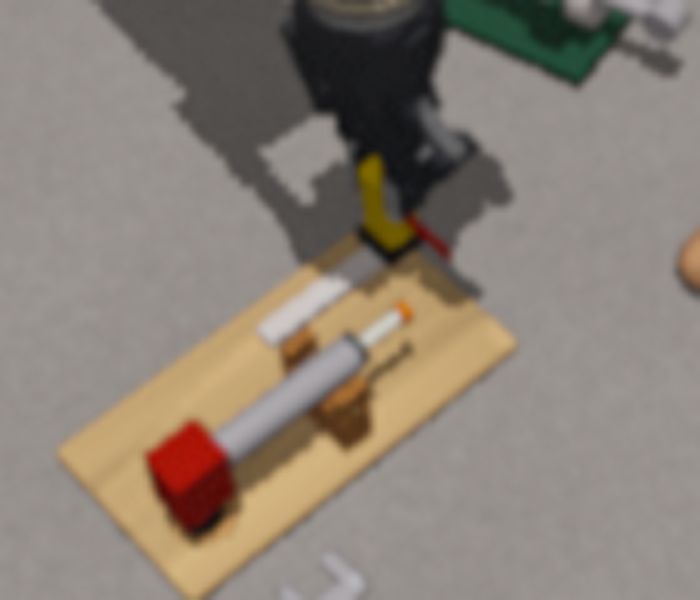

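>>> {"api": "move_arm", "payload": {
  "targets": [
    [-1, -6, 0, 0, 0, 0, 1],
    [-2, -13, 0, 0, 0, 0, 1],
    [-3.3, -20, 0, 0, 0, 0, 1],
    [-4.5, -27, 0, 0, 0, 0, 1],
    [-5.5, -34, 0, 0, 0, 0, 1],
    [-6, -37.5, 0, 0, 0, 0, 1],
    [-6, -37.5, 0, 0, 0, 0, 1],
    [-6, -37.5, 0, 0, 0, 0, 1],
    [-6, -37.5, 0, 0, 0, 0, 1]
  ]
}}

```text
t: 19.1
tool_pos: [0.5382, -0.0762, 0.0592]
eef_rot: [0.76, 0.65, -0.001, -0.001]
force: [-6.1, 0.3, 5.5]
width: 0.268
```

Moved by 37.5 mm. Releasing with the fingers only half open, going up and back to look.

>>> {"api": "move_arm", "payload": {
  "targets": [
    [-6, 0, 0, 0, 0, 0, 0.6],
    [0, 0, 0, 0, 0, 0, 0.5],
    [0, 0, 0, 0, 0, 0, 0.5],
    [0, 0, 0, 0, 0, 0, 0.5],
    [0, 0, 10, 0, 0, 0, 0.5],
    [0, 0, 40, 0, 0, 0, 0.5],
    [0, 0, 90, 0, 0, 0, 0.5],
    [0, 0, 143, 0, 0, 0, 0.5],
    [20, -30, 143, 0, 0, 0, 0.5],
    [25, -50, 143, 0, 0, 0, 0.5],
    [25, -50, 143, 0, 0, 0, 0.5],
    [25, -50, 143, 0, 0, 0, 0.5]
  ]
}}

```text
t: 20.6
tool_pos: [0.5627, -0.1256, 0.1992]
eef_rot: [0.761, 0.649, -0.001, -0.002]
force: [-0.3, 0.5, -0.5]
width: 0.5
```

```bash
python3 - <<'E'
from workcell import r,capture
import cv2,pickle
s=r.get_state(); print(s["t"],s["tool_pos"],s["force"],s["width"])
for n in ["wrist","scene"]:
    c=capture(n); pickle.dump(c,open(n+"11.pkl","wb")); cv2.imwrite(f"pics/{n}11.png",c["img"])
    if n=="scene": cv2.imwrite("pics/scene11c.png",cv2.resize(c["img"][180:300,150:290],None,fx=5,fy=5,interpolation=cv2.INTER_CUBIC))
E
```

```text
20.6 [ 0.56272796 -0.12561475  0.19924623] [-0.30213495  0.49985444 -0.47060517] 0.5003058870545173
```

View pics/wrist11.png

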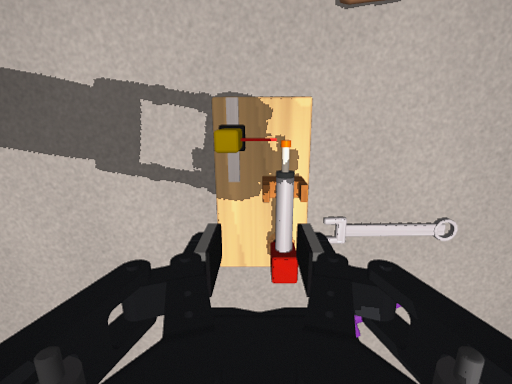

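View pics/scene11c.png

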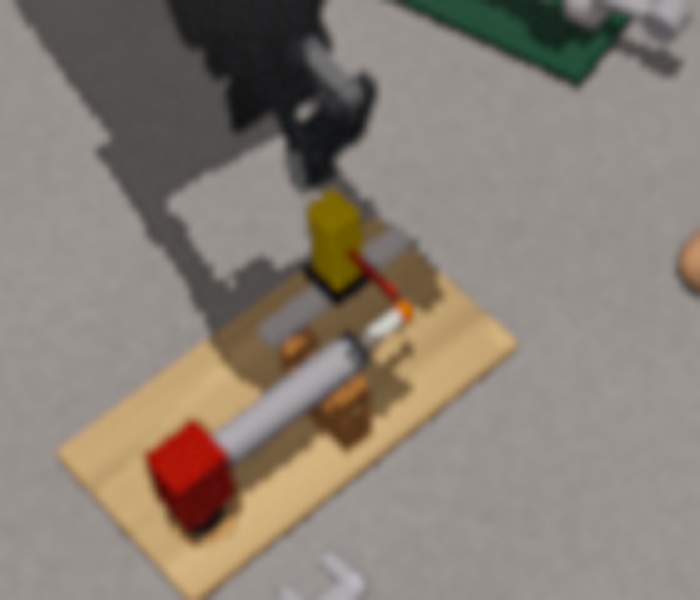

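My first release row carried an unintended 6 mm sideways shift. The marker and gauge look unharmed, but I'm measuring the alignment.

```bash
python3 - <<'E'
from h import *
c=load("wrist11");P=cloud(c)
hsv=cv2.cvtColor(c["img"],cv2.COLOR_BGR2HSV);H,S,V=[hsv[...,i].astype(int) for i in range(3)]
U,W=np.meshgrid(np.arange(512),np.arange(384))
ptr=((H<4)|(H>174))&(S>130)&(W<155)&(W>130)&(U>247)&(U<279); yv,xv=np.nonzero(ptr)
print(ptr.sum(),xv.max(),yv.mean(),yv[xv>265].mean())
org=(H>=4)&(H<15)&(S>150)&(W>130)&(W<155)&(U>279)&(U<295)&(P[...,2]>.04); yo,xo=np.nonzero(org); print(org.sum(),xo.min(),xo.max(),yo.min(),yo.max())
uy=np.array([.16,.987])
tip=onz(c,xv.max(),yv[xv>265].mean(),.052)[:2]; e=onz(c,xo.mean(),yo.min()-.3,.056)[:2]
print(tip,e,"ptr-rod along",(tip-e)@uy)
hd=((H<6)|(H>174))&(S>150)&(abs(P[...,2]-.074)<.006)&(P[...,1]<-.15);q=P[hd];print("head",cv2.minAreaRect(q[:,:2].astype(np.float32)),np.median(q[:,2]))
cv2.imwrite("pics/w11c.png",cv2.resize(c["img"][120:190,205:305],None,fx=7,fy=7,interpolation=cv2.INTER_CUBIC))
s=load("scene11");cv2.imwrite("pics/s11c.png",cv2.resize(s["img"][210:260,205:255],None,fx=11,fy=11,interpolation=cv2.INTER_CUBIC))
E
```

```text
58 276 139.48275862068965 139.45454545454547
43 281 290 140 146
[ 0.58776544 -0.08322409] [ 0.59707415 -0.08468679] ptr-rod along -4.570951560097137e-05
head ((0.5755906105041504, -0.22632434964179993), (0.03346877917647362, 0.02946818806231022), 82.79428100585938) 0.073236470315889
```

View pics/w11c.png

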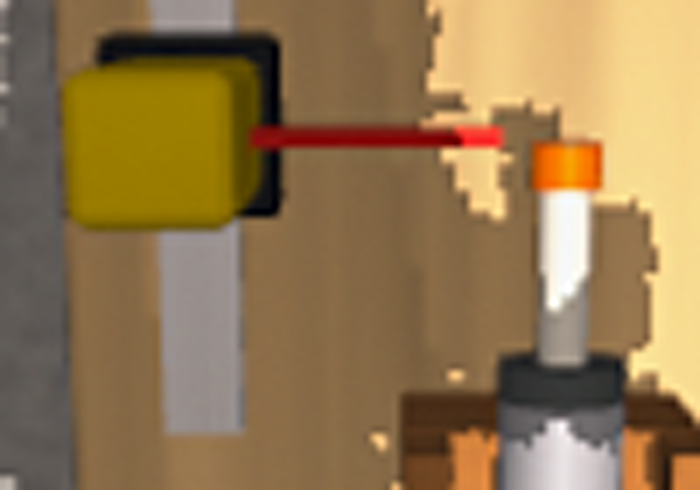

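View pics/s11c.png

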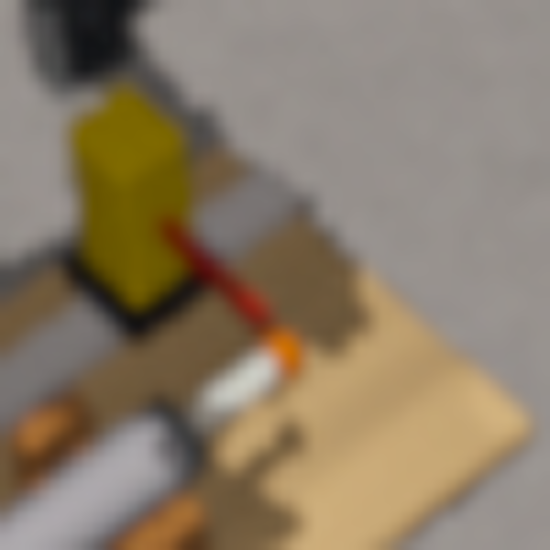

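```bash
python3 - <<'E'
from workcell import r,ticket
s=r.get_state();print(s["t"],s["force"]);print(ticket.job_done())
E
```

```text
20.7 [-0.63511935  1.13620822  0.50978035]
the job is handed in; nothing more can be done
None
```

I pressed the red gauge fully home on the damper's valve stem, laid it back in its stand and slid the marker to the end of the rod. I handed the job in at 20.7 s of the 64 s allowed; no verdict was reported.

- **Press:** the chuck went down to a hard stop and the rod came out clearly in the pictures. I held it at about 25 N, above the recommended 10 to 20 N. I saw no harm from it, and it is well under the limits.
- **Gauge in its stand:** the head measured within about 1 mm of where it first lay. Its top is at 73 mm, against a nominal 74 mm. The barrel is in the fork and the rod is still out.
- **Marker:** the calibrated wrist view gave a gap of 0.0 mm between the pointer and the rod's end. By eye in the close crop it looked nearer 1 mm; both are well inside the 5 mm allowed.
- **Move slip:** one release row carried a 6 mm sideways shift I did not intend. The pictures afterwards showed no effect on the marker or gauge.
- **Camera disagreement:** the scene and top cameras differed by about 5 to 8 mm on positions, so I relied mainly on the wrist view.
- **Jar, wrench and foot:** the arm came near none of them. I did not measure their positions again at the end.

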